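# Weigh a bronze casting on the spring scale and mark the reading

### The arm

A 7-joint arm with a two-finger parallel gripper is mounted at the origin on the work surface. World frame = base frame: x ahead of the robot, y to its left, z up, the work surface at z = 0. Lengths are in mm, angles in rad, forces in N, time in s.
With the tool pointing down it reaches from about 400 to 875 mm from the base axis. Payload 4.4 kg.
Tool frame: the origin (TCP) lies on the centre line of the jaws, within the pads' length; the fingertips stand 19 mm ahead of it and the grasp point (between the pads) is the TCP; z points along the fingers, y is the line along which they close (so a half turn about z gives the same grasp; the last joint's range is limited). The gripper opens to 85 mm and grips with 20 to 120 N. Pads are 22 mm wide; open, the fingers measure 114 mm over their backs; the gripper's body (76 mm by 85 mm) begins 54 mm behind the grasp point. The pads swing forward as they close: fully open they stand 13 mm farther back than shut.
Start: joints at [1.071, 0.628, 0.038, 1.517, -0.027, 0.996, -0.02], TCP at [273.237, -589.796, 250.313] pointing down, gripper open.
Joint ranges: [-3.06, 3.06], [-0.37, 2.12], [-1.25, 1.32], [0.18, 2.47], [-1.1, 4.24], [0.23, 1.98], [-2.94, 2.94]. Speed limits (rad/s): [2.57, 2.57, 3.14, 3.14, 3.14, 3.14, 3.14].

### API

Orientations are given as [roll, pitch, yaw] about the fixed x, y, z axes, in that order (R = Rz(yaw) Ry(pitch) Rx(roll)).
In Python, from cell import ctrl, viewer, silhouettes gives the robot as it stands.
- The arm moves only by the shell command python3 -m creep 'ROWS'. ROWS is JSON, a list of rows, each an object with "jaw": the gripper command: -1 is shut, 1 is fully open, values between are in proportion; "xyz": the shift along the tool's x, y, z in mm, a list of three; "angular": the turn, a rotation vector about the tool's x, y, z in rad, a list of three. In form: [{"jaw": jaw, "xyz": [tx, ty, tz], "angular": [rx, ry, rz]}, ...]. A call has 1 to 12 rows; each row is the pose to reach, as a shift and turn from the pose commanded when the call began, along the tool's axes at that moment; what a row does not reach only later rows make up. A row lasts 1/8 s, in which the tool goes at most 62.5 mm and 10.7 degrees, less where a joint would pass 70% of its speed; a pose out of reach is approached as far as the arm can. A call with a gripper value outside its range is refused whole. The fingers move at their own pace and stop on an object; the grip force is fixed at half the most. Time passes only in rows, so rows that repeat a pose let the fingers close. It gives the time, the measured TCP pose, the force, the opening and the grip force at its end, in the units of the state.
- ctrl.read_state(): the state, without advancing time (a new reading comes with each control period).
- viewer.get_image(name): name is "side" or "top" or "wrist"; returns (picture, depth): 480x640x3 uint8, red, green, blue; 480x640 float32, mm along the optical axis (not along the pixel's ray), 0 where there is no reading.
- viewer.camera_model(name): a dict with "fx", "fy", "cx", "cy" (pixels), "T" (4x4, takes a point from camera to world coordinates). Camera axes: x right, y down, z forward; pixel columns grow to the right and rows downward; lengths in mm; the calibration is good to about 2 mm. The wrist camera is an equidistant fisheye: a pixel r from the principal point sees the ray r / f radians off the axis. A picture is of the moment at which its call begins: read the wrist's pose just before it. camera_model takes no time and is no camera call; for the wrist camera it gives the pose at the moment of the call.
- ctrl.finish_job(): hands the job in; it is judged then, once.
Trained networks look in the newest picture that a camera, given by its name, has taken for a name from the list of things; names that differ only in an ending like _2 or _b are one class to them, and where a whole thing is asked for, a point or a joint stands for the part that bears it (a point fixed in the world has none). Each returns a list of dicts, best first, with "score" (0 to 1); they miss things now and then, are a little off and sometimes report something else, mostly with a low value. They report only what shows in the picture. A call takes as long as a camera call. They do not tell look-alikes from the thing itself.
- silhouettes(camera, target): "pixels" (480x640 bool, what is visible of it) and "xy" ([column, row] in pixels, amid what is visible of it).
The state is a dict: "clock": time; "qpos": joint angles; "qd": joint speeds; "tau": joint torques, N m; "eef_pos": TCP position; "tool_rot": TCP orientation; "force": force on the tool from outside, world axes, zero at the start; "torque": the same for the moment, N m; "width": finger opening in mm; "gripper_force": force on a finger pad.
Only numpy, scipy, OpenCV 4.12 (cv2) and the standard library are available. Lean on these libraries where they do the work, as an engineer would, in place of code of your own. Each camera call takes 0.05 s, during which the arm holds its last target. There are 200 camera calls.

### The job

Weigh the bronze casting: hang it by its eye on the scale's hook, lowering it gently until the scale carries its whole weight before you let go, so that the hook neither drops nor springs back. Once the casting hangs still by itself, slide the red marker along its track until it is level with the black pointer, and leave both so, with the casting still hanging. Do not strain the hook, push the pointer or disturb the other things on the bench.

Things in the scene. Friction and masses are not known exactly. Their poses are not given: they have to be found in the camera images.
- casting: Loose hollow bronze casting (yellow metal), upright. Origin: centre of its underside, z up. Round body 60 mm wide, 52 mm high; on it a standing eye of 8 mm round bar in the casting's y-z plane, so the hook passes through it along the casting's x, from either side. Opening 36 mm wide (y), 44 mm high (52 to 96 mm above the underside). Weight unknown, 0.2 to 0.9 kg.
- casting_stub (a point): Middle of the casting's square sprue stub, the place to grip: 12 x 12 mm, sides along the casting's x and y, standing on the middle of the eye's top bar, from 104 to 142 mm above the underside (this point: 128 mm). The top bar, 8 mm thick, reaches 26 mm either side of it in y.
- casting_eye (a point): Middle of the underside of the eye's top bar, 96 mm above the casting's underside: it comes to rest on the hook's seat.
- scale: Fixed spring scale. Origin: on the bench straight below the hook's seat; z up. A blue housing 80 mm high (x 65 to 165, y -270 to 70 mm in its frame) carries a column, 46 mm wide at most, at x = 125, y = 0, top 292 mm above the bench. The hook reaches from it to the scale's -x; white reading plate, pointer and marker lie on the housing at the scale's -y side.
- hook_seat (a point): Top of the 8 mm round hook bar at its lowest point (the seat), 215 mm above the bench when empty; moves with the hook. From here the bar runs 105 mm to the column in the scale's +x (rising 14 mm in the first 30 mm); to -x it ends in an upturned tip whose end is 28 mm from the seat and whose top is 17 mm higher than the seat.
- hook (a joint): How far the hook is down on its spring, in m: 0 empty, stop at 0.105. Spring about 100 N/m, lightly damped (it bobs for a second or two).
- pointer_tip (a point): Tip of the black pointer, a low bar (about 6 mm high) on the white plate, which moves by itself to the scale's -y, 1.3 mm for every mm that the hook goes down. Empty, it stands at y = -105 mm in the scale's frame.
- marker_index (a point): Middle of the red marker's square upright grip, 14 x 14 mm (sides along the scale's x and y), top 132 mm above the bench; this point is 119 mm above the bench. Its foot is 22 x 16 mm, 8 mm high, from 82 mm above the bench. Level with the pointer means the same y in the scale's frame.
- marker (a joint): Position of the red marker on its track, in m: 0 nearest the column (scale y = -105 mm), growing towards the scale's -y, up to 0.13. It slides with about 1.2 N of friction and stays where it is left.
- pattern: Bystander: loose terracotta pattern of the same round shape, without eye, 60 mm diameter, 70 mm high. Origin: centre of its underside.
- sponge: Bystander: yellow sponge block, 110 x 70 x 40 mm. Origin: centre of its underside.
- former: Bystander: open steel ring with blue band, 123 mm diameter, 70 mm high. Origin: centre of its underside.
- tub: Bystander: white plastic tub, 90 mm diameter, 100 mm high. Origin: centre of its underside.
- slip_jar: Bystander: white jar with blue cap, 64 mm diameter, 90 mm high. Origin: centre of its underside.
- brush: Bystander: brush lying on the bench along its x.
- soapstone: Bystander: pale plaster block, 90 x 60 x 50 mm. Origin: centre of its underside.
Not all that is in view belongs to the job. What is shaped like the casting but pink or purple is not meant.

How it is judged (in metres and radians):
On the way:
1. the casting hangs on the hook by its eye, let go and at rest, with the marker still where it was (distance between casting_eye and hook_seat below 0.02 m and value of joint hook above 0.012 m and linear speed of casting below 0.03 m/s and velocity of joint hook between -0.015 and 0.015 m/s and angle between casting's own z axis and vertical below 0.2 rad and contact force between each of the arm, the fingers and casting below 0.05 N and distance of marker_index from where it was at the start of the episode below 0.006 m), for 0.5 s.
At the end, for the whole second after the job is handed in: the bronze casting hangs upright (within 0.2 rad) by its eye on the hook (eye within 20 mm of the seat), untouched and at rest (under 0.03 m/s), and the red marker stands within 4 mm of the black pointer along the track (distance between casting_eye and hook_seat below 0.02 m and value of joint hook above 0.012 m and linear speed of casting below 0.03 m/s and velocity of joint hook between -0.015 and 0.015 m/s and angle between casting's own z axis and vertical below 0.2 rad and contact force between each of the arm, the fingers and casting below 0.05 N and y of marker_index in the frame of pointer_tip between -0.004 and 0.004 m).
It fails at once if the hook dropped or sprang back: it moved faster than 0.08 m/s (velocity of joint hook above 0.08 m/s or velocity of joint hook below -0.08 m/s).
It fails at once if the hook was strained: the casting pressed on it with more than 14 N (contact force between casting and hook above 14 N).
It fails at once if the hook was pushed by the robot itself with more than 3 N (contact force between any of the fingers, the arm and hook above 3 N).
It fails at once if the pointer was pushed with more than 1 N (contact force between anything else and pointer above 1 N).
It fails at once if a bystander was moved by more than 20 mm (distance of any of pattern, sponge, former, tub, slip_jar, brush, soapstone from where it was at the start of the episode above 0.02 m).
It also fails if it takes over 72 s, if anything falls off the work surface, if the arm or the gripper's body presses on something with over 40 N, if the wrist force passes 120 N, or if a joint passes its speed limit or range.

## Working session

There is one attempt and no reset: what is moved stays moved. The work goes in short steps, Python scripts to look and compute and a shell command to move; the robot and the scene stay as the last step left them, time stands still between calls to the robot, and variables do not carry over. Pictures are saved under pics/ and viewed, at most 10 in all, crops included, and the job is handed in when it is done.

```bash
ls; mkdir -p pics
python3 - <<'E'
from cell import ctrl, viewer, silhouettes
import cv2, numpy as np
s=ctrl.read_state(); print(s['clock'],s['eef_pos'],s['tool_rot'],s['width'])
ims=[]
for n in ("top","side"):
    p,d=viewer.get_image(n); np.savez(f'{n}.npz',p=p,d=d); ims.append(p)
    m=viewer.camera_model(n); print(n,m['fx'],m['cx'],m['cy'],np.round(m['T'],3).tolist())
    cv2.imwrite(f'pics/{n}0.png',p[:,:,::-1])
E
```

```text
pics
0.0 [ 272.96635128 -589.25737387  249.40754446] [-3.13973454e+00  2.17749917e-05  4.33750382e-01] 84.79780393437797
top 579.168811226537 307.35641761542576 234.9846231412468 [[-0.007, -0.99, 0.143, 284.419], [-1.0, 0.007, 0.0, -4.094], [-0.001, -0.143, -0.99, 1710.116], [0.0, 0.0, 0.0, 1.0]]
side 488.60527131214593 320.7839595672807 239.7161156654378 [[-0.926, -0.253, 0.281, 162.341], [-0.378, 0.644, -0.666, 778.322], [-0.013, -0.722, -0.691, 922.371], [0.0, 0.0, 0.0, 1.0]]
```

View pics/top0.png

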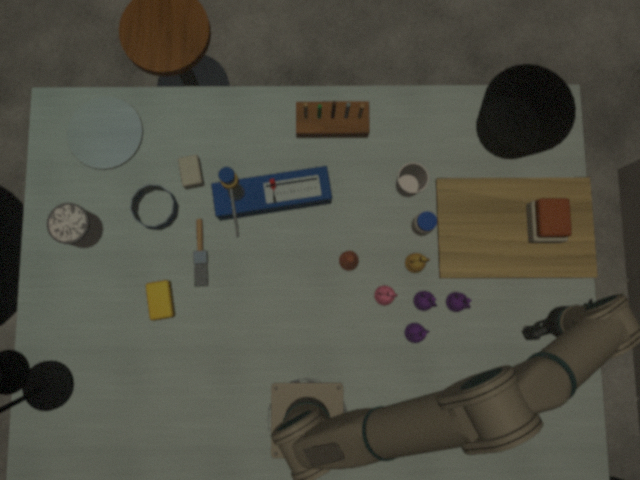

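View pics/side0.png

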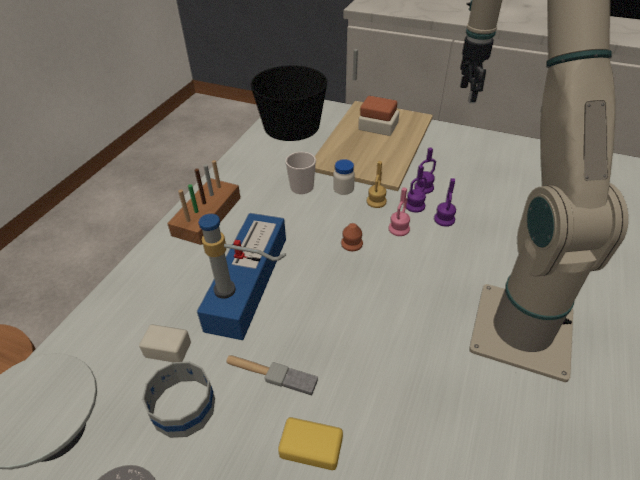

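Top view: the bronze casting is at (416,262), and the scale column is at (228,178) with its hook pointing to (237,235). The look-alikes are pink (385,295) and purple (425,300), (458,301) and (415,332). Side view: bronze at (377,190), pink at (400,220), purple at (415,195), (426,182) and (446,212). The bronze one fits because it is the only one in yellow metal. I'll measure and confirm it with a crop.

```bash
cat > h.py <<'E'
import numpy as np, cv2
from cell import ctrl, viewer, silhouettes
def cloud(d,m):
    v,u=np.mgrid[:480,:640]
    P=np.stack([(u-m['cx'])/m['fx']*d,(v-m['cy'])/m['fy']*d,d],-1)
    return P@m['T'][:3,:3].T+m['T'][:3,3]
def proj(P,m):
    q=(np.asarray(P,float)-m['T'][:3,3])@m['T'][:3,:3]
    return np.stack([m['fx']*q[...,0]/q[...,2]+m['cx'],m['fy']*q[...,1]/q[...,2]+m['cy']],-1)
E
python3 - <<'E'
from h import *
for n in ("top","side"):
    z=np.load(n+'.npz'); p,d=z['p'],z['d']; m=viewer.camera_model(n); W=cloud(d,m)
    for t in ("casting","marker_index","hook_seat","pointer_tip"):
        for r in silhouettes(n,t)[:5]:
            k=r['pixels']&(d>0); q=W[k]
            if len(q): print(n,t,round(r['score'],2),np.round(r['xy']),k.sum(),np.round(np.median(q,0)),'rgb',np.median(p[k],0),'z',np.round(np.percentile(q[:,2],[2,98])))
    hsv=cv2.cvtColor(p,cv2.COLOR_RGB2HSV)
    b=(hsv[...,0]>100)&(hsv[...,0]<125)&(hsv[...,1]>120)&(W[...,2]>74)&(W[...,2]<87)
    nn,l,st,_=cv2.connectedComponentsWithStats(b.astype(np.uint8)); i=1+st[1:,4].argmax()
    q=W[l==i][:,:2].astype(np.float32); print(n,'housing',cv2.minAreaRect(q),st[i],np.median(W[l==i],0))
    c=(416,258) if n=='top' else (377,185)
    crop=p[c[1]-40:c[1]+40,c[0]-50:c[0]+50,::-1]
    cv2.imwrite(f'c_{n}.png',cv2.resize(crop,None,fx=4,fy=4,interpolation=cv2.INTER_CUBIC))
cv2.imwrite('pics/c.png',np.hstack([cv2.imread('c_top.png'),cv2.imread('c_side.png')]))
E
```

```text
top casting 0.83 [383. 292.] 332 [ 349. -221.   51.] rgb [98.5 60.  63.5] z [  6. 144.]
top casting 0.77 [456. 302.] 355 [ 331. -427.   51.] rgb [53. 35. 56.] z [  8. 144.]
top casting 0.68 [416. 330.] 372 [ 246. -305.   50.] rgb [55.5 37.  60. ] z [  6. 144.]
top casting 0.65 [416. 260.] 339 [ 443. -312.   50.] rgb [84. 69. 37.] z [  5. 142.]
top casting 0.63 [423. 299.] 370 [ 334. -334.   49.] rgb [54. 36. 58.] z [  3. 144.]
top marker_index 0.57 [143. 198.] 798 [612. 454.  45.] rgb [48.  51.  47.5] z [-0. 77.]
top marker_index 0.46 [270. 180.] 61 [661.  94. 119.] rgb [78. 40. 43.] z [ 80. 139.]
top hook_seat 0.79 [233. 197.] 237 [594. 187. 231.] rgb [69. 69. 63.] z [210. 250.]
top housing ((651.2372436523438, 70.78034973144531), (96.20275115966797, 270.9880065917969), 7.987162113189697) [ 235  167   96   46 1246] [645.63029332 128.40024343  81.41760998]
side casting 0.88 [447. 210.] 605 [ 244. -298.   45.] rgb [81. 42. 90.] z [  0. 141.]
side casting 0.72 [376. 190.] 518 [ 445. -306.   46.] rgb [124. 101.  59.] z [  4. 138.]
side casting 0.64 [399. 218.] 584 [ 351. -214.   47.] rgb [142.5  89.   98. ] z [  2. 140.]
side casting 0.61 [430. 176.] 449 [ 326. -429.   48.] rgb [78. 40. 87.] z [  0. 141.]
side marker_index 0.7 [236. 250.] 72 [663. 101.  98.] rgb [97.5 28.  26.5] z [ 83. 135.]
side hook_seat 0.59 [225. 250.] 625 [625. 197. 228.] rgb [108.  98.  74.] z [  4. 246.]
side housing ((636.65869140625, 170.6040496826172), (97.48160552978516, 199.22059631347656), 8.184192657470703) [ 198  249   69   73 1881] [620.02180923 207.66260735  80.78787661]
```

View pics/c.png

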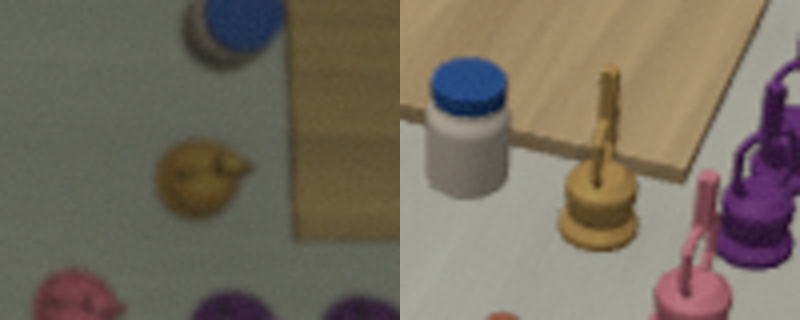

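The crop confirms the bronze casting: its eye is seen nearly edge-on from the side camera, and the jar and board stand nearby. Next I'll fit its axis and eye direction, plus the scale points.

Run:
```python
from h import *
for n,c in (("top",(416,258)),("side",(377,185))):
    z=np.load(n+'.npz'); p,d=z['p'],z['d']; m=viewer.camera_model(n); W=cloud(d,m)
    hsv=cv2.cvtColor(p,cv2.COLOR_RGB2HSV)
    k=(np.hypot(W[...,0]-445,W[...,1]+310)<60)&(W[...,2]>3)&(hsv[...,0]>10)&(hsv[...,0]<35)&(hsv[...,1]>95)
    q=W[k]
    e=q[(q[:,2]>60)&(q[:,2]<103)]; s=q[q[:,2]>110]; b=q[q[:,2]<52]
    u,sv,vt=np.linalg.svd(e[:,:2]-e[:,:2].mean(0)); print(n,len(e),'eye c',e.mean(0),'dir',vt[0],sv)
    print(' stub',len(s),np.median(s,0),'body',cv2.minEnclosingCircle(b[:,:2].astype(np.float32)))
    print(np.round(e[np.argsort(e[:,1])][::max(1,len(e)//15)]).tolist())
    # hook
    k=(W[...,2]>200)&(W[...,2]<255)&(W[...,0]<625)&(W[...,0]>450)&(abs(W[...,1]-170)<80)
    q=W[k]; print(' hook',np.round(q[np.argsort(q[:,0])][::max(1,len(q)//22)]).tolist())
    k=(W[...,2]>275)&(W[...,2]<300)&(abs(W[...,1]-190)<60)&(W[...,0]>550)
    q=W[k]; print(' coltop',len(q), np.round(cv2.minEnclosingCircle(q[:,:2].astype(np.float32))[0],1),q.max(0),q.min(0))
    k=(W[...,2]>122)&(W[...,2]<137)&(abs(W[...,1]-95)<30)&(abs(W[...,0]-660)<30)
    q=W[k]; print(' marker top',len(q), np.median(q,0))
```

```text
top 26 eye c [ 444.01062795 -308.55581851   89.7583041 ] dir [-0.03153457 -0.99950266] [81.09058046 17.04480935]
 stub 31 [ 445.43906412 -315.64698372  136.82055158] body ((444.1598815917969, -316.4169616699219), 27.08588409423828)
[[447.0, -341.0, 94.0], [444.0, -339.0, 64.0], [445.0, -337.0, 60.0], [443.0, -337.0, 103.0], [443.0, -334.0, 103.0], [430.0, -322.0, 62.0], [441.0, -317.0, 100.0], [447.0, -315.0, 101.0], [444.0, -312.0, 98.0], [446.0, -306.0, 103.0], [444.0, -306.0, 102.0], [444.0, -303.0, 102.0], [442.0, -302.0, 63.0], [449.0, -301.0, 100.0], [444.0, -301.0, 100.0], [442.0, -299.0, 63.0], [447.0, -298.0, 99.0], [444.0, -298.0, 99.0], [442.0, -296.0, 94.0], [444.0, -296.0, 96.0], [447.0, -295.0, 99.0], [443.0, -295.0, 85.0], [448.0, -294.0, 91.0], [444.0, -294.0, 75.0], [446.0, -294.0, 78.0], [444.0, -292.0, 100.0]]
 hook [[496.0, 178.0, 230.0], [501.0, 178.0, 234.0], [508.0, 182.0, 223.0], [515.0, 178.0, 228.0], [522.0, 177.0, 218.0], [527.0, 182.0, 220.0], [533.0, 180.0, 216.0], [537.0, 182.0, 221.0], [543.0, 184.0, 231.0], [549.0, 184.0, 232.0], [554.0, 186.0, 230.0],
[... 1071 characters left out ...]

 hook [[494.0, 177.0, 231.0], [500.0, 178.0, 233.0], [507.0, 180.0, 226.0], [516.0, 181.0, 215.0], [524.0, 178.0, 215.0], [529.0, 181.0, 219.0], [535.0, 186.0, 219.0], [542.0, 186.0, 225.0], [549.0, 183.0, 228.0], [556.0, 188.0, 227.0], [563.0, 187.0, 230.0], [570.0, 191.0, 231.0], [578.0, 194.0, 227.0], [585.0, 194.0, 228.0], [592.0, 192.0, 232.0], [600.0, 190.0, 230.0], [607.0, 194.0, 229.0], [615.0, 201.0, 233.0], [622.0, 203.0, 240.0], [623.0, 203.0, 246.0], [623.0, 204.0, 226.0], [624.0, 201.0, 220.0], [624.0, 206.0, 239.0]]
 coltop 321 [644.6 200.3] [664.5648083  221.78989816 296.46258274] [624.27559295 180.5315183  275.43474005]
 marker top 40 [663.56471893  96.9077798  132.00711427]
```

```bash
python3 -m creep '[{"jaw":1,"xyz":[45,-29,0],"angular":[0,0,0.07]},{"jaw":1,"xyz":[90,-58,0],"angular":[0,0,0.14]},{"jaw":1,"xyz":[136,-88,0],"angular":[0,0,0.21]},{"jaw":1,"xyz":[181,-117,0],"angular":[0,0,0.28]},{"jaw":1,"xyz":[226,-146,0],"angular":[0,0,0.36]},{"jaw":1,"xyz":[271,-175.5,0],"angular":[0,0,0.434]},{"jaw":1,"xyz":[271,-175.5,0],"angular":[0,0,0.434]},{"jaw":1,"xyz":[271,-175.5,0],"angular":[0,0,0.434]},{"jaw":1,"xyz":[271,-175.5,0],"angular":[0,0,0.434]}]'
cat >> h.py <<'E'
def wproj(P,m):
    q=(np.atleast_2d(np.asarray(P,float))-m['T'][:3,3])@m['T'][:3,:3]
    r=np.hypot(q[:,0],q[:,1]); th=np.arctan2(r,q[:,2])/np.maximum(r,1e-9)
    return np.stack([m['fx']*q[:,0]*th+m['cx'],m['fy']*q[:,1]*th+m['cy']],-1)
def wcloud(d,m):
    v,u=np.mgrid[:480,:640]
    x=(u-m['cx'])/m['fx'];y=(v-m['cy'])/m['fy'];t=np.hypot(x,y);k=np.tan(np.minimum(t,1.5))/np.maximum(t,1e-9)
    return np.stack([x*k*d,y*k*d,d],-1)@m['T'][:3,:3].T+m['T'][:3,3]
E
python3 - <<'E'
from h import *
s=ctrl.read_state(); print(s['clock'],s['eef_pos'],s['tool_rot'],s['qpos'],s['force'])
m=viewer.camera_model('wrist'); p,d=viewer.get_image('wrist'); print(m['T'].round(3),m['fx'],m['cx'],m['cy'])
W=wcloud(d,m); np.savez('w.npz',p=p,d=d,T=m['T'])
k=(np.hypot(W[...,0]-445,W[...,1]+316)<50)&(d>0)
for lo,hi in ((110,141),(141,150),(75,95),(97,108),(20,52)):
    q=W[k&(W[...,2]>lo)&(W[...,2]<hi)]
    if len(q)>5:
        u,sv,vt=np.linalg.svd(q[:,:2]-q[:,:2].mean(0),full_matrices=False); print(lo,hi,len(q),np.median(q,0),cv2.minAreaRect(q[:,:2].astype(np.float32)),vt[0])
for P in ([445.5,-316,142],[445.5,-290,100],[445.5,-342,100]):
    c=wproj(P,m)[0]; print(c); cv2.drawMarker(p,tuple(int(a) for a in c),(255,0,0),0,8,1)
cv2.imwrite('pics/w1.png',p[:,:,::-1])
E
```

```text
clock: 1.62
eef_pos: [444.4, -318.2, 250.4]
tool_rot: [3.141, 0.0, -0.003]
force: [0.2, 0.9, 1.1]
width: 85.8
gripper_force: 0.0
1.625 [ 444.39595738 -318.24806353  250.42277106] [ 3.14075247e+00  2.15185170e-04 -2.77482416e-03] [ 0.46548932  0.48322082  0.1536119   1.81167395 -0.0934024   0.85342282
 -0.91034335] [0.20679479 0.90372487 1.11844642]
[[-2.00000e-03 -9.66000e-01 -2.59000e-01  5.09122e+02]
 [-1.00000e+00  3.00000e-03 -0.00000e+00 -3.18532e+02]
 [ 1.00000e-03  2.59000e-01 -9.66000e-01  3.73323e+02]
 [ 0.00000e+00  0.00000e+00  0.00000e+00  1.00000e+00]] 371.64829954431775 324.5405672605799 237.8634218485665
110 141 291 [ 451.01619359 -319.59590158  136.56254337] ((445.5868835449219, -319.8585205078125), (12.633267402648926, 11.936050415039062), 2.6462504863739014) [-0.86087558  0.50881552]
141 150 196 [ 445.71811876 -319.5825124   141.52421216] ((445.5123291015625, -319.9318542480469), (11.822443962097168, 11.590755462646484), 6.445512771606445) [-0.677908   -0.73514675]
75 95 130 [ 448.21426007 -301.76875892   91.39298528] ((446.2013244628906, -320.3138732910156), (8.46253490447998, 51.34489822387695), 4.174243927001953) [-0.0451636  0.9989796]
97 108 427 [ 446.54638262 -322.77008866  101.98724002] ((446.7406921386719, -319.73016357421875), (10.404403686523438, 44.383094787597656), 2.508723735809326) [ 0.05651955 -0.99840149]
20 52 1552 [ 456.13067666 -319.1731065    48.52527789] ((446.9119873046875, -319.6029052734375), (49.48200225830078, 52.43380355834961), 0.7126749753952026) [ 0.07942891 -0.99684053]
[320.46023251 240.27306963]
[286.68080047 225.64868991]
[355.35714484 225.45701069]
```

View pics/w1.png

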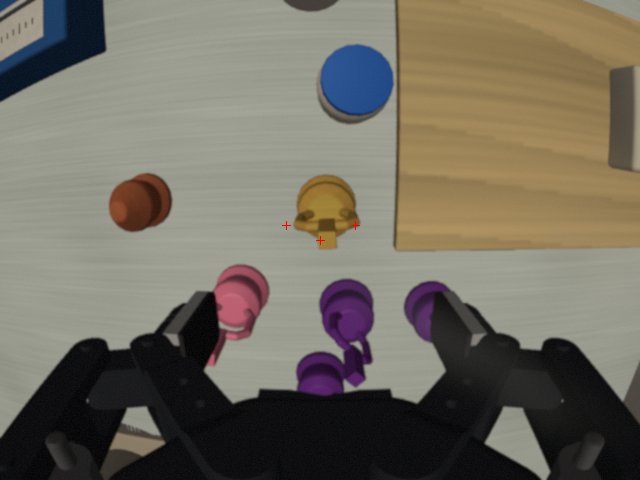

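The wrist view shows the bronze stub at (327,240) between the fingers. The fit gives centre (445.6,-319.6), eye yaw about +0.045, and stub top at 142, as it should be. The jar at (355,80) is clear. I'll descend and grip.

```bash
python3 -m creep '[{"jaw":1,"xyz":[1.2,1,30],"angular":[0,0,-0.045]},{"jaw":1,"xyz":[1.2,1,60],"angular":[0,0,-0.045]},{"jaw":1,"xyz":[1.2,1,85],"angular":[0,0,-0.045]},{"jaw":1,"xyz":[1.2,1,105],"angular":[0,0,-0.045]},{"jaw":1,"xyz":[1.2,1,120],"angular":[0,0,-0.045]},{"jaw":1,"xyz":[1.2,1,120],"angular":[0,0,-0.045]},{"jaw":1,"xyz":[1.2,1,120],"angular":[0,0,-0.045]},{"jaw":0,"xyz":[1.2,1,120],"angular":[0,0,-0.045]},{"jaw":-1,"xyz":[1.2,1,120],"angular":[0,0,-0.045]},{"jaw":-1,"xyz":[1.2,1,120],"angular":[0,0,-0.045]},{"jaw":-1,"xyz":[1.2,1,120],"angular":[0,0,-0.045]},{"jaw":-1,"xyz":[1.2,1,120],"angular":[0,0,-0.045]}]'
python3 -m creep '[{"jaw":-1,"xyz":[0,0,0],"angular":[0,0,0]},{"jaw":-1,"xyz":[0,0,0],"angular":[0,0,0]},{"jaw":-1,"xyz":[0,0,0],"angular":[0,0,0]},{"jaw":-1,"xyz":[0,0,0],"angular":[0,0,0]}]'
```

```text
clock: 3.18
eef_pos: [446.9, -318.2, 130.4]
tool_rot: [3.141, -0.001, 0.045]
force: [0.8, -0.6, -1.0]
width: 10.6
gripper_force: 59.3
clock: 3.68
eef_pos: [446.8, -318.0, 130.5]
tool_rot: [3.141, -0.001, 0.045]
force: [0.4, -2.6, 0.6]
width: 10.5
gripper_force: 59.4
```

```bash
python3 -m creep '[{"jaw":-1,"xyz":[0,0,-20],"angular":[0,0,0]},{"jaw":-1,"xyz":[0,0,-50],"angular":[0,0,0]},{"jaw":-1,"xyz":[0,0,-90],"angular":[0,0,0]},{"jaw":-1,"xyz":[0,0,-130],"angular":[0,0,0]},{"jaw":-1,"xyz":[0,0,-160],"angular":[0,0,0]},{"jaw":-1,"xyz":[0,0,-160],"angular":[0,0,0]},{"jaw":-1,"xyz":[0,0,-160],"angular":[0,0,0]},{"jaw":-1,"xyz":[0,0,-160],"angular":[0,0,0]},{"jaw":-1,"xyz":[0,0,-160],"angular":[0,0,0]}]'
python3 -m creep '[{"jaw":-1,"xyz":[1,-20,0],"angular":[0,0,-0.01]},{"jaw":-1,"xyz":[3,-65,0],"angular":[0,0,-0.02]},{"jaw":-1,"xyz":[4,-120,0],"angular":[0,0,-0.03]},{"jaw":-1,"xyz":[6,-175,0],"angular":[0,0,-0.04]},{"jaw":-1,"xyz":[8,-230,0],"angular":[0,0,-0.05]},{"jaw":-1,"xyz":[10,-285,0],"angular":[0,0,-0.06]},{"jaw":-1,"xyz":[12,-340,0],"angular":[0,0,-0.07]},{"jaw":-1,"xyz":[14,-395,0],"angular":[0,0,-0.08]},{"jaw":-1,"xyz":[15,-445,0],"angular":[0,0,-0.09]},{"jaw":-1,"xyz":[17,-475,0],"angular":[0,0,-0.096]},{"jaw":-1,"xyz":[17,-488,0],"angular":[0,0,-0.096]},{"jaw":-1,"xyz":[17,-488,0],"angular":[0,0,-0.096]}]'
python3 -m creep '[{"jaw":-1,"xyz":[0,0,0],"angular":[0,0,0]},{"jaw":-1,"xyz":[0,0,0],"angular":[0,0,0]},{"jaw":-1,"xyz":[0,0,0],"angular":[0,0,0]}]'
python3 - <<'E'
from h import *
s=ctrl.read_state(); print(s['clock'],s['eef_pos'],s['tool_rot'],s['force'])
for n in('side','top','wrist'):
    m=viewer.camera_model(n);p,d=viewer.get_image(n); np.savez(n+'2.npz',p=p,d=d,T=m['T'])
    W=(wcloud if n=='wrist' else cloud)(d,m); hsv=cv2.cvtColor(p,cv2.COLOR_RGB2HSV)
    k=(np.hypot(W[...,0]-442,W[...,1]-171)<60)&(W[...,2]>120)&(hsv[...,0]>10)&(hsv[...,0]<35)&(hsv[...,1]>95)&(d>0)
    if k.sum():print(n,k.sum(),'bronze z', np.percentile(W[k][:,2],[1,50,99]))
    for lo,hi in((160,205),(215,250),(255,263)):
        q=W[k&(W[...,2]>lo)&(W[...,2]<hi)]
        if len(q)>8: print('  ',lo,len(q),cv2.minAreaRect(q[:,:2].astype(np.float32)),np.median(q,0))
    q=W[(W[...,0]>490)&(W[...,0]<600)&(abs(W[...,1]-183)<22)&(W[...,2]>195)&(W[...,2]<245)&(d>0)]
    if len(q)>20:
        for a in range(490,600,10):
            r=q[(q[:,0]>=a)&(q[:,0]<a+10)]
            if len(r): print('   hook',a+5,len(r),np.round(np.median(r[:,1]),1),np.round(np.percentile(r[:,2],[5,50,95])))
p=np.load('side2.npz')['p'][120:320,180:400]; cv2.imwrite('pics/s2.png',cv2.resize(p[:,:,::-1],None,fx=3,fy=3,interpolation=2))
E
```

```text
clock: 4.8
eef_pos: [446.0, -317.2, 289.0]
tool_rot: [-3.14, 0.002, 0.045]
force: [-0.2, -0.0, -7.3]
width: 11.1
gripper_force: 59.3
clock: 6.3
eef_pos: [441.2, 170.7, 290.2]
tool_rot: [3.141, 0.001, 0.142]
force: [0.1, -1.8, -8.0]
width: 11.0
gripper_force: 59.3
clock: 6.68
eef_pos: [441.9, 169.7, 290.4]
tool_rot: [3.141, -0.0, 0.139]
force: [-0.5, -0.4, -8.5]
width: 10.8
gripper_force: 59.3
6.675 [441.86870509 169.72493342 290.39053966] [ 3.14139114e+00 -8.74633918e-05  1.39069527e-01] [-0.48140712 -0.40342392 -8.53792854]
side 863 bronze z [164.08914296 205.3618671  366.7985351 ]
   160 423 ((435.16705322265625, 179.02670288085938), (57.58192443847656, 39.48939895629883), 34.055938720703125) [430.49683658 189.80359233 176.79822811]
   215 90 ((443.4710388183594, 171.6925506591797), (16.634714126586914, 50.2175407409668), 2.1284568309783936) [440.74350661 176.89904829 230.35140294]
   255 26 ((438.63165283203125, 184.2067413330078), (6.37988805770874, 19.423723220825195), 2.8478686809539795) [437.66190442 186.16028876 260.25925677]
   hook 495 14 178.9 [227. 231. 233.]
   hook 505 
[... 1010 characters left out ...]
291) [462.09721714 173.48468043 174.50901151]
   215 810 ((440.9109191894531, 169.6468505859375), (8.31226634979248, 49.128501892089844), 7.770764350891113) [441.59793157 182.5065481  228.05334441]
   255 457 ((442.5040283203125, 169.885986328125), (8.704869270324707, 48.000877380371094), 9.219001770019531) [443.48234768 169.50519062 258.73017574]
   hook 495 210 177.5 [227. 230. 231.]
   hook 505 319 178.6 [218. 223. 228.]
   hook 515 298 180.4 [212. 215. 218.]
   hook 525 295 181.5 [213. 216. 219.]
   hook 535 288 183.2 [218. 221. 224.]
   hook 545 309 184.9 [222. 225. 228.]
   hook 555 287 186.3 [226. 228. 229.]
   hook 565 286 187.8 [226. 228. 230.]
   hook 575 259 189.0 [226. 228. 230.]
```

View pics/s2.png

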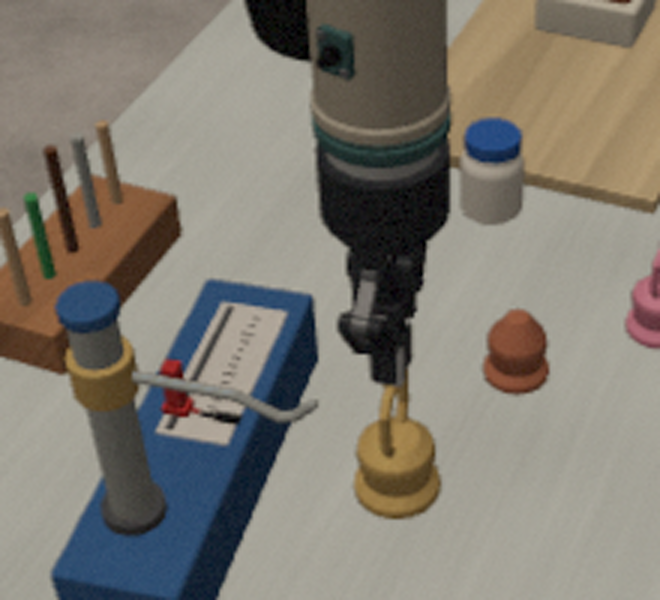

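The crop shows the casting gripped upright just in front of the hook tip (crop 315,405). It weighs about 8 N. The wrist cloud puts the eye centre on the hook line to within 1 mm, and the seat is about 79 mm ahead. I'll lower 15 mm so the tip passes through mid-opening, then slide in.

```bash
python3 -m creep '[{"jaw":-1,"xyz":[0,0,8],"angular":[0,0,0]},{"jaw":-1,"xyz":[0,0,15],"angular":[0,0,0]},{"jaw":-1,"xyz":[8,0,15],"angular":[0,0,0]},{"jaw":-1,"xyz":[16,0,15],"angular":[0,0,0]},{"jaw":-1,"xyz":[24,0,15],"angular":[0,0,0]},{"jaw":-1,"xyz":[32,0,15],"angular":[0,0,0]},{"jaw":-1,"xyz":[40,0,15],"angular":[0,0,0]},{"jaw":-1,"xyz":[40,0,15],"angular":[0,0,0]},{"jaw":-1,"xyz":[40,0,15],"angular":[0,0,0]}]'
python3 - <<'E'
from h import *
s=ctrl.read_state(); print(s['clock'],s['eef_pos'],s['tool_rot'],s['force'])
ims=[]
for n,(r,c) in (('side',(200,240)),('wrist',(150,320))):
    m=viewer.camera_model(n);p,d=viewer.get_image(n); W=(wcloud if n=='wrist' else cloud)(d,m)
    for P in ([520.5,181.5,215],):print(n,(wproj if n=='wrist' else proj)(P,m))
    h=p[100:340,150:430] if n=='side' else p[100:340,180:460]
    ims.append(cv2.resize(h[:,:,::-1],(400,343),interpolation=2))
cv2.imwrite('pics/s3.png',np.hstack(ims))
E
```

```text
clock: 7.95
eef_pos: [480.9, 176.1, 275.2]
tool_rot: [3.141, 0.001, 0.141]
force: [0.4, -0.3, -7.7]
width: 10.7
gripper_force: 59.4
7.95 [480.86840061 176.1421048  275.18091584] [3.14145708e+00 9.40497831e-04 1.40818980e-01] [ 0.39063712 -0.29307404 -7.67045796]
side [272.77896939 257.77035817]
wrist [[324.75662344 190.28769877]]
```

View pics/s3.png

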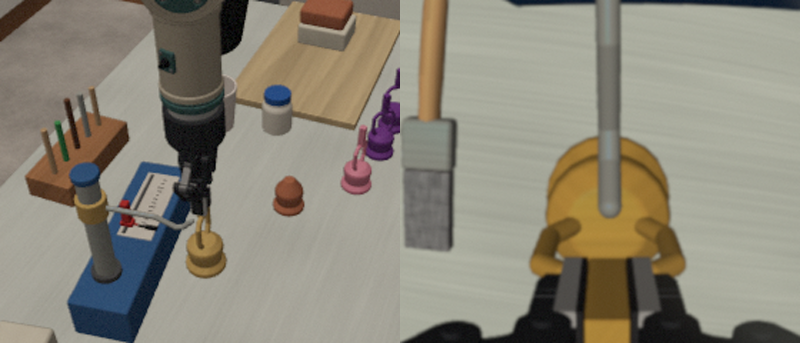

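The right half shows the hook bar (610,205) centred on the eye and about to enter it. I'll slide on to the seat.

```bash
python3 -m creep '[{"jaw":-1,"xyz":[6,0,0],"angular":[0,0,0]},{"jaw":-1,"xyz":[12,0,0],"angular":[0,0,0]},{"jaw":-1,"xyz":[18,0,0],"angular":[0,0,0]},{"jaw":-1,"xyz":[24,0,0],"angular":[0,0,0]},{"jaw":-1,"xyz":[30,0,0],"angular":[0,0,0]},{"jaw":-1,"xyz":[36,0,0],"angular":[0,0,0]},{"jaw":-1,"xyz":[39.5,0,0],"angular":[0,0,0]},{"jaw":-1,"xyz":[39.5,0,0],"angular":[0,0,0]},{"jaw":-1,"xyz":[39.5,0,0],"angular":[0,0,0]}]'
python3 - <<'E'
from h import *
s=ctrl.read_state(); print(s['clock'],s['eef_pos'],s['tool_rot'],s['force'])
ims=[]
for n in ('side','wrist'):
    m=viewer.camera_model(n);p,d=viewer.get_image(n); W=(wcloud if n=='wrist' else cloud)(d,m); np.savez(n+'4.npz',p=p,d=d)
    h=p[180:300,200:340] if n=='side' else p[100:340,180:460]
    ims.append(cv2.resize(h[:,:,::-1],(400,343),interpolation=2))
    hsv=cv2.cvtColor(p,cv2.COLOR_RGB2HSV)
    k=(np.hypot(W[...,0]-520,W[...,1]-181)<32)&(W[...,2]>120)&(hsv[...,0]>10)&(hsv[...,0]<35)&(hsv[...,1]>95)&(d>0)
    q=W[k]
    print(n,k.sum(),[ (z,int(((q[:,2]>z)&(q[:,2]<=z+5)).sum()),np.round(np.median(q[(q[:,2]>z)&(q[:,2]<=z+5)][:,:2],0))) for z in range(180,260,5) if ((q[:,2]>z)&(q[:,2]<=z+5)).sum()])
cv2.imwrite('pics/s4.png',np.hstack(ims))
E
```

```text
clock: 9.18
eef_pos: [520.1, 181.7, 275.3]
tool_rot: [3.142, 0.001, 0.141]
force: [-0.2, -0.4, -7.8]
width: 11.0
gripper_force: 59.4
9.175 [520.12993118 181.72850112 275.25241892] [3.14151422e+00 5.00857839e-04 1.40824825e-01] [-0.20952756 -0.40161087 -7.82496244]
side 831 [(180, 48, array([503., 200.])), (185, 57, array([511., 202.])), (190, 118, array([510., 195.])), (195, 141, array([514., 184.])), (200, 8, array([516., 193.])), (205, 14, array([520., 165.])), (210, 18, array([520., 183.])), (215, 16, array([519., 172.])), (220, 12, array([517., 203.])), (225, 13, array([519., 163.])), (230, 10, array([517., 205.])), (235, 12, array([516., 205.])), (240, 13, array([515., 202.])), (245, 27, array([517., 193.])), (250, 4, array([518., 194.])), (255, 1, array([513., 175.]))]
wrist 8235 [(180, 173, array([540., 190.])), (185, 623, array([535., 190.])), (190, 1249, array([530., 188.])), (195, 1571, array([520., 184.])), (200, 176, array([520., 194.])), (205, 182, array([520., 166.])), (210, 114, array([521., 177.])), (215, 117, array([525., 186.])), (220, 112, array([523., 188.])), (225, 104, array([521., 194.])), (230, 88, array([521., 181.])), (235, 191, array([520., 200.])), (240, 295, array([521., 168.])), (245, 208, array([524., 182.])), (250, 117, array([525., 182.])), (255, 131, array([524., 182.]))]
```

View pics/s4.png

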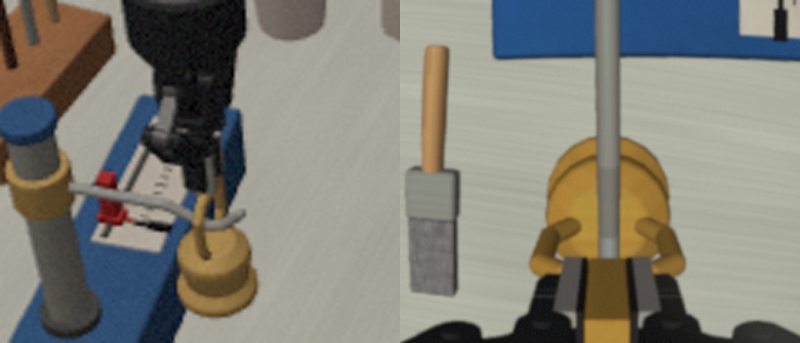

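Threaded: the side view shows the hook through the eye. I'll lower in small steps and watch the force pass from the gripper to the hook.

```bash
python3 -m creep '[{"jaw":-1,"xyz":[0,0,3],"angular":[0,0,0]},{"jaw":-1,"xyz":[0,0,6],"angular":[0,0,0]},{"jaw":-1,"xyz":[0,0,9],"angular":[0,0,0]},{"jaw":-1,"xyz":[0,0,12],"angular":[0,0,0]},{"jaw":-1,"xyz":[0,0,15],"angular":[0,0,0]},{"jaw":-1,"xyz":[0,0,18],"angular":[0,0,0]},{"jaw":-1,"xyz":[0,0,21],"angular":[0,0,0]},{"jaw":-1,"xyz":[0,0,24],"angular":[0,0,0]},{"jaw":-1,"xyz":[0,0,27],"angular":[0,0,0]},{"jaw":-1,"xyz":[0,0,30],"angular":[0,0,0]},{"jaw":-1,"xyz":[0,0,33],"angular":[0,0,0]},{"jaw":-1,"xyz":[0,0,36],"angular":[0,0,0]}]'
python3 -m creep '[{"jaw":-1,"xyz":[0,0,3],"angular":[0,0,0]},{"jaw":-1,"xyz":[0,0,6],"angular":[0,0,0]},{"jaw":-1,"xyz":[0,0,9],"angular":[0,0,0]},{"jaw":-1,"xyz":[0,0,12],"angular":[0,0,0]},{"jaw":-1,"xyz":[0,0,15],"angular":[0,0,0]},{"jaw":-1,"xyz":[0,0,18],"angular":[0,0,0]},{"jaw":-1,"xyz":[0,0,18],"angular":[0,0,0]},{"jaw":-1,"xyz":[0,0,18],"angular":[0,0,0]}]'
python3 - <<'E'
from cell import ctrl
s=ctrl.read_state(); print(s['clock'],s['eef_pos'],s['force'],s['torque'])
E
```

```text
clock: 10.78
eef_pos: [520.5, 181.8, 239.2]
tool_rot: [-3.142, -0.0, 0.141]
force: [-0.5, 0.3, -7.4]
width: 11.0
gripper_force: 59.4
clock: 11.78
eef_pos: [520.5, 181.8, 221.4]
tool_rot: [-3.142, -0.0, 0.141]
force: [-0.5, -0.7, -3.8]
width: 10.8
gripper_force: 59.5
11.775 [520.50099211 181.7976745  221.41873632] [-0.52779529 -0.65715754 -3.7503858 ] [ 0.0141465   0.11365843 -0.01770016]
```

```bash
cat > f.py <<'E'
from h import *
F=[];Z=[]
for i in range(12):
    s=ctrl.read_state(); F.append(s['force']); Z.append(s['eef_pos']); viewer.get_image('top')
F=np.array(F); print(s['clock'],np.mean(Z,0).round(2),'F',F.mean(0).round(2),'sd',F.std(0).round(2))
E
python3 f.py
python3 -m creep '[{"jaw":-1,"xyz":[0,0,3],"angular":[0,0,0]},{"jaw":-1,"xyz":[0,0,6],"angular":[0,0,0]},{"jaw":-1,"xyz":[0,0,9],"angular":[0,0,0]},{"jaw":-1,"xyz":[0,0,12],"angular":[0,0,0]},{"jaw":-1,"xyz":[0,0,15],"angular":[0,0,0]},{"jaw":-1,"xyz":[0,0,18],"angular":[0,0,0]},{"jaw":-1,"xyz":[0,0,21],"angular":[0,0,0]},{"jaw":-1,"xyz":[0,0,24],"angular":[0,0,0]},{"jaw":-1,"xyz":[0,0,27],"angular":[0,0,0]},{"jaw":-1,"xyz":[0,0,30],"angular":[0,0,0]},{"jaw":-1,"xyz":[0,0,30],"angular":[0,0,0]},{"jaw":-1,"xyz":[0,0,30],"angular":[0,0,0]}]'
python3 f.py
```

```text
12.325 [520.48 181.8  221.42] F [-0.64 -0.2  -4.94] sd [0.62 0.34 0.55]
clock: 13.88
eef_pos: [520.6, 181.8, 191.5]
tool_rot: [-3.142, -0.0, 0.141]
force: [2.0, 0.5, -0.5]
width: 11.1
gripper_force: 59.9
14.425 [520.61 181.84 191.45] F [ 1.45  0.6  -1.6 ] sd [0.48 0.57 0.57]
```

```bash
python3 -m creep '[{"jaw":-1,"xyz":[0,0,2],"angular":[0,0,0]},{"jaw":-1,"xyz":[0,0,4],"angular":[0,0,0]},{"jaw":-1,"xyz":[0,0,6],"angular":[0,0,0]},{"jaw":-1,"xyz":[0,0,8],"angular":[0,0,0]},{"jaw":-1,"xyz":[0,0,10],"angular":[0,0,0]},{"jaw":-1,"xyz":[0,0,12],"angular":[0,0,0]},{"jaw":-1,"xyz":[0,0,12],"angular":[0,0,0]},{"jaw":-1,"xyz":[0,0,12],"angular":[0,0,0]}]'
python3 f.py
python3 - <<'E'
from h import *
print(ctrl.read_state()['torque'],ctrl.read_state()['tool_rot'])
ims=[]
for n in ('side','wrist'):
    p,d=viewer.get_image(n)
    h=p[180:330,190:365] if n=='side' else p[:343,120:520]
    ims.append(cv2.resize(h[:,:,::-1],(400,343),interpolation=2))
cv2.imwrite('pics/s5.png',np.hstack(ims))
E
```

```text
clock: 15.48
eef_pos: [520.6, 181.8, 179.4]
tool_rot: [-3.142, -0.0, 0.141]
force: [1.6, 0.5, -0.9]
width: 11.2
gripper_force: 60.1
16.025 [520.54 181.82 179.41] F [ 2.24  0.89 -0.28] sd [0.42 0.31 0.61]
[ 0.21600091 -0.55302042  0.01806602] [-3.14150887e+00 -3.60836142e-04  1.40764394e-01]
```

View pics/s5.png

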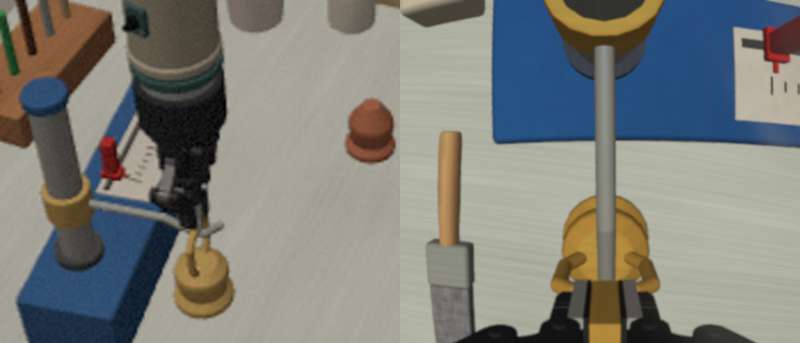

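The side view shows the casting upright on the lowered hook with the fingers clear. A sideways force of +2 N says the contact is slightly on the tip-side slope, so I'll ease it towards the seat.

```bash
python3 -m creep '[{"jaw":-1,"xyz":[0.5,0,0],"angular":[0,0,0]},{"jaw":-1,"xyz":[1,0,0],"angular":[0,0,0]},{"jaw":-1,"xyz":[1.5,0,0],"angular":[0,0,0]},{"jaw":-1,"xyz":[2,0,0],"angular":[0,0,0]},{"jaw":-1,"xyz":[2,0,0],"angular":[0,0,0]},{"jaw":-1,"xyz":[2,0,0],"angular":[0,0,0]}]'
python3 f.py
```

```text
clock: 16.92
eef_pos: [521.2, 181.8, 178.9]
tool_rot: [3.141, 0.003, 0.141]
force: [-3.9, 0.5, -1.1]
width: 11.0
gripper_force: 60.3
17.475 [521.49 181.73 179.03] F [-4.52  0.2  -0.59] sd [1.   0.6  0.45]
```

```bash
python3 -m creep '[{"jaw":-1,"xyz":[-0.4,0,0],"angular":[0,0,0]},{"jaw":-1,"xyz":[-0.8,0,0],"angular":[0,0,0]},{"jaw":-1,"xyz":[-1,0,0],"angular":[0,0,0]},{"jaw":-1,"xyz":[-1,0,0],"angular":[0,0,0]}]'
python3 f.py
```

```text
clock: 18.02
eef_pos: [521.5, 181.7, 179.3]
tool_rot: [3.141, -0.0, 0.141]
force: [-4.4, -1.4, -0.4]
width: 11.0
gripper_force: 60.3
18.575 [521.52 181.74 179.34] F [-3.84 -1.46 -0.58] sd [0.57 0.55 0.46]
```

```bash
python3 -m creep '[{"jaw":-1,"xyz":[-0.3,0,0],"angular":[0,0,0]},{"jaw":-1,"xyz":[-0.6,0,0],"angular":[0,0,0]},{"jaw":-1,"xyz":[-0.6,0,0],"angular":[0,0,0]},{"jaw":-1,"xyz":[-0.6,0,0],"angular":[0,0,0]}]'
python3 f.py
```

```text
clock: 19.12
eef_pos: [521.4, 181.8, 179.5]
tool_rot: [3.142, -0.001, 0.141]
force: [-1.8, -2.2, -1.0]
width: 11.0
gripper_force: 60.3
19.675 [521.3  181.79 179.46] F [-1.02 -2.4  -0.58] sd [0.66 0.4  0.27]
```

```bash
python3 -m creep '[{"jaw":-1,"xyz":[-0.1,0.2,1],"angular":[0,0,0]},{"jaw":-1,"xyz":[-0.2,0.4,2],"angular":[0,0,0]},{"jaw":-1,"xyz":[-0.2,0.4,3],"angular":[0,0,0]},{"jaw":-1,"xyz":[-0.2,0.4,4],"angular":[0,0,0]},{"jaw":-1,"xyz":[-0.2,0.4,4],"angular":[0,0,0]},{"jaw":-1,"xyz":[-0.2,0.4,4],"angular":[0,0,0]},{"jaw":-1,"xyz":[-0.2,0.4,4],"angular":[0,0,0]}]'
python3 f.py; python3 f.py
```

```text
clock: 20.6
eef_pos: [521.1, 181.7, 175.5]
tool_rot: [-3.141, -0.001, 0.141]
force: [2.3, -0.7, -0.3]
width: 10.9
gripper_force: 60.3
21.15 [521.08 181.67 175.48] F [ 2.59  0.01 -0.05] sd [0.62 0.57 0.4 ]
21.75 [521.01 181.62 175.44] F [ 3.73  0.6  -0.29] sd [0.45 0.34 0.41]
```

```bash
python3 -m creep '[{"jaw":-1,"xyz":[0.3,0,0],"angular":[0,0,0]},{"jaw":-1,"xyz":[0.5,0,0.5],"angular":[0,0,0]},{"jaw":-1,"xyz":[0.5,0,1],"angular":[0,0,0]},{"jaw":-1,"xyz":[0.5,0,1],"angular":[0,0,0]}]'
python3 f.py
```

```text
clock: 22.3
eef_pos: [521.1, 181.6, 174.2]
tool_rot: [-3.141, 0.0, 0.141]
force: [2.9, 1.0, -1.0]
width: 10.8
gripper_force: 60.4
22.85 [521.07 181.58 174.3 ] F [ 3.27  1.66 -0.16] sd [0.56 0.45 0.54]
```

```bash
python3 -m creep '[{"jaw":-1,"xyz":[0.3,0,0],"angular":[0,0,0]},{"jaw":-1,"xyz":[0.5,0,0],"angular":[0,0,0]},{"jaw":-1,"xyz":[0.5,0,0],"angular":[0,0,0]},{"jaw":-1,"xyz":[0.5,0,0],"angular":[0,0,0]}]'
python3 f.py
```

```text
clock: 23.4
eef_pos: [521.2, 181.6, 174.2]
tool_rot: [3.142, 0.001, 0.141]
force: [1.2, 2.3, 1.0]
width: 10.9
gripper_force: 60.4
23.95 [521.25 181.56 174.2 ] F [ 0.69  2.23 -0.16] sd [0.56 0.43 0.79]
```

Vertical load on the gripper is −0.16 N and the side forces are small, so I'll open gently.

```bash
python3 -m creep '[{"jaw":-0.74,"xyz":[0,-0.3,0],"angular":[0,0,0]},{"jaw":-0.7,"xyz":[0,-0.3,0],"angular":[0,0,0]},{"jaw":-0.66,"xyz":[0,-0.3,0],"angular":[0,0,0]},{"jaw":-0.6,"xyz":[0,-0.3,0],"angular":[0,0,0]},{"jaw":-0.5,"xyz":[0,-0.3,0],"angular":[0,0,0]},{"jaw":-0.3,"xyz":[0,-0.3,0],"angular":[0,0,0]},{"jaw":-0.1,"xyz":[0,-0.3,0],"angular":[0,0,0]},{"jaw":0,"xyz":[0,-0.3,0],"angular":[0,0,0]},{"jaw":0,"xyz":[0,-0.3,0],"angular":[0,0,0]},{"jaw":0,"xyz":[0,-0.3,0],"angular":[0,0,0]}]'
python3 -m creep '[{"jaw":0,"xyz":[0,0,-20],"angular":[0,0,0]},{"jaw":0,"xyz":[0,0,-50],"angular":[0,0,0]},{"jaw":0,"xyz":[0,0,-90],"angular":[0,0,0]},{"jaw":0,"xyz":[0,0,-130],"angular":[0,0,0]},{"jaw":0,"xyz":[0,0,-160],"angular":[0,0,0]},{"jaw":0,"xyz":[0,0,-160],"angular":[0,0,0]},{"jaw":0,"xyz":[0,0,-160],"angular":[0,0,0]},{"jaw":0,"xyz":[0,0,-160],"angular":[0,0,0]},{"jaw":0,"xyz":[0,0,-160],"angular":[0,0,0]}]'
python3 - <<'E'
from h import *
print(ctrl.read_state()['clock'])
ims=[]
for n in ('side','wrist'):
    m=viewer.camera_model(n);p,d=viewer.get_image(n);W=(wcloud if n=='wrist' else cloud)(d,m); np.savez(n+'6.npz',p=p,d=d,T=m['T'])
    hsv=cv2.cvtColor(p,cv2.COLOR_RGB2HSV); L=np.hypot(W[...,0]-664,W[...,1]-60)<140
    red=L&((hsv[...,0]<8)|(hsv[...,0]>172))&(hsv[...,1]>150)&(W[...,2]>78)&(W[...,2]<140)
    for lo,hi in((80,95),(95,128),(128,137)):
        q=W[red&(W[...,2]>lo)&(W[...,2]<hi)]
        if len(q)>3:print(n,'red',lo,len(q),cv2.minAreaRect(q[:,:2].astype(np.float32)),np.median(q,0))
    for t in('pointer_tip','marker_index'):
        for r in silhouettes(n,t)[:3]:
            q=W[r['pixels']&(d>0)]; print(n,t,round(r['score'],2),r['xy'],len(q),np.median(q,0) if len(q) else '')
    h=p[150:350,180:413] if n=='side' else p[:343,240:640]
    ims.append(cv2.resize(h[:,:,::-1],(400,343),interpolation=2))
cv2.imwrite('pics/s6.png',np.hstack(ims))
E
```

```text
clock: 25.25
eef_pos: [521.6, 181.9, 174.3]
tool_rot: [-3.142, -0.0, 0.141]
force: [-0.3, 0.3, -0.1]
width: 42.6
gripper_force: 0.0
clock: 26.38
eef_pos: [521.2, 181.7, 333.4]
tool_rot: [3.141, 0.002, 0.141]
force: [-1.2, -0.0, -0.0]
width: 43.0
gripper_force: 0.0
26.375
side red 80 40 ((661.5234985351562, 99.80335998535156), (22.433509826660156, 13.87341022491455), 44.08373260498047) [660.83887275 100.20423781  90.3067665 ]
side red 95 64 ((663.8499145507812, 96.7299575805664), (13.81118106842041, 11.472318649291992), 83.91942596435547) [661.65985137 100.42406738 112.79748132]
side red 128 27 ((663.4630737304688, 97.37188720703125), (10.922487258911133, 13.963353157043457), 9.650214195251465) [663.22253859  96.72709051 133.41394834]
side pointer_tip 0.55 [282.5, 375.1] 1364 [452.75504517 316.96095721  18.78608706]
side marker_index 0.57 [241.7, 252.0] 161 [662.24155101  99.76473254 105.32839547]
wrist red 80 142 ((661.2711791992188, 97.09280395507812), (26.18138885498047, 13.955708503723145), 38.20548629760742) [657.97061455  98.88918235  89.37764104]
wrist red 95 173 ((661.8483276367188, 99.04462432861328), (16.609500885009766, 8.262357711791992), 44.35812759399414) [660.75938206 101.05324059 111.56099752]
wrist red 128 197 ((664.3392944335938, 95.43183898925781), (13.300853729248047, 12.7854585647583), 5.121580123901367) [664.12016246  95.77881715 131.11840462]
wrist pointer_tip 0.5 [510.7, 124.7] 190 [639.96182055  -5.09742977  84.94618775]
wrist marker_index 0.69 [432.4, 78.5] 552 [661.33886576  98.73506077 114.5310499 ]
```

View pics/s6.png

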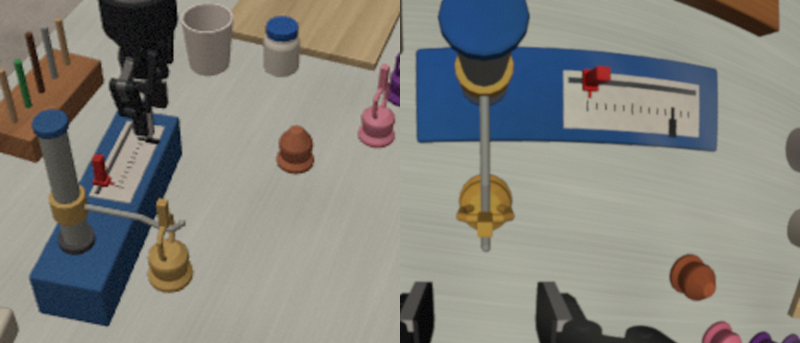

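Left: the casting hangs free and upright. Right: the pointer is at crop (672,122) and the red marker at (596,78). The pointer is at scale y ≈ −202, matching the 75 mm drop × 1.3. I'll move above the marker.

```bash
python3 -m creep '[{"jaw":0,"xyz":[30,24,0],"angular":[0,0,0]},{"jaw":0,"xyz":[60,49,0],"angular":[0,0,0]},{"jaw":0,"xyz":[90,73,0],"angular":[0,0,0]},{"jaw":0,"xyz":[120,97,0],"angular":[0,0,0]},{"jaw":0,"xyz":[129.5,105,0],"angular":[0,0,0]},{"jaw":0,"xyz":[129.5,105,30],"angular":[0,0,0]},{"jaw":0,"xyz":[129.5,105,70],"angular":[0,0,0]},{"jaw":0,"xyz":[129.5,105,110],"angular":[0,0,0]},{"jaw":0,"xyz":[129.5,105,130],"angular":[0,0,0]},{"jaw":0,"xyz":[129.5,105,130],"angular":[0,0,0]},{"jaw":0,"xyz":[129.5,105,130],"angular":[0,0,0]}]'
python3 - <<'E'
from h import *
s=ctrl.read_state();print(s['clock'],s['eef_pos'],s['force'])
c,sn=np.cos(.141),np.sin(.141); S=np.array([[c,sn],[-sn,c]]); O=np.array([521.3,182.2])
for n in('wrist','side'):
    m=viewer.camera_model(n);p,d=viewer.get_image(n);W=(wcloud if n=='wrist' else cloud)(d,m);hsv=cv2.cvtColor(p,cv2.COLOR_RGB2HSV)
    P=(W[...,:2]-O)@S.T
    A=(P[...,0]>70)&(P[...,0]<160)&(P[...,1]<-90)&(P[...,1]>-250)&(d>0)
    red=A&((hsv[...,0]<8)|(hsv[...,0]>172))&(hsv[...,1]>150)&(W[...,2]>126)&(W[...,2]<140)
    print(n,'red top',red.sum(),np.median(W[red],0),np.median(P[red],0))
    k=A&(p.max(-1)<45)&(P[...,0]<122)&(W[...,2]>76)&(W[...,2]<95)
    l=cv2.connectedComponentsWithStats(k.astype(np.uint8))
    for i in range(1,l[0]):
        if l[2][i,4]>15: q=P[l[1]==i]; print('  dark',len(q),q.min(0).round(1),q.max(0).round(1),np.median(q,0).round(1),np.median(W[l[1]==i][:,2]).round(1))
E
```

```text
clock: 28.05
eef_pos: [665.0, 96.7, 205.6]
tool_rot: [-3.141, -0.002, 0.141]
force: [-1.3, -0.1, 0.7]
width: 42.3
gripper_force: 0.0
28.05 [665.03153567  96.70701628 205.59694011] [-1.25643726 -0.10805476  0.65818672]
wrist red top 537 [666.37092555  94.87663728 131.07055175] [ 131.462519   -106.90360047]
  dark 229 [  79.2 -206.2] [ 110.2 -199.1] [  90.1 -202.7] 85.2
side red top 29 [664.26963318  98.13407105 132.09262007] [ 129.57326463 -103.4222624 ]
```

```bash
python3 -m creep '[{"jaw":0,"xyz":[0.5,1.3,20],"angular":[0,0,0]},{"jaw":0,"xyz":[0.5,1.3,45],"angular":[0,0,0]},{"jaw":0,"xyz":[0.5,1.3,65],"angular":[0,0,0]},{"jaw":0,"xyz":[0.5,1.3,78],"angular":[0,0,0]},{"jaw":0,"xyz":[0.5,1.3,85],"angular":[0,0,0]},{"jaw":0,"xyz":[0.5,1.3,85],"angular":[0,0,0]},{"jaw":-0.4,"xyz":[0.5,1.3,85],"angular":[0,0,0]},{"jaw":-0.6,"xyz":[0.5,1.3,85],"angular":[0,0,0]},{"jaw":-0.8,"xyz":[0.5,1.3,85],"angular":[0,0,0]},{"jaw":-1,"xyz":[0.5,1.3,85],"angular":[0,0,0]},{"jaw":-1,"xyz":[0.5,1.3,85],"angular":[0,0,0]},{"jaw":-1,"xyz":[0.5,1.3,85],"angular":[0,0,0]}]'
```

```text
clock: 29.65
eef_pos: [665.7, 94.9, 120.1]
tool_rot: [-3.142, -0.001, 0.141]
force: [-0.2, 0.5, 6.7]
width: 12.7
gripper_force: 58.8
```

```bash
python3 -m creep '[{"jaw":-1,"xyz":[0,8,0],"angular":[0,0,0]},{"jaw":-1,"xyz":[0,16,0],"angular":[0,0,0]},{"jaw":-1,"xyz":[0,24,0],"angular":[0,0,0]},{"jaw":-1,"xyz":[0,32,0],"angular":[0,0,0]},{"jaw":-1,"xyz":[0,40,0],"angular":[0,0,0]},{"jaw":-1,"xyz":[0,48,0],"angular":[0,0,0]},{"jaw":-1,"xyz":[0,56,0],"angular":[0,0,0]},{"jaw":-1,"xyz":[0,64,0],"angular":[0,0,0]},{"jaw":-1,"xyz":[0,74,0],"angular":[0,0,0]},{"jaw":-1,"xyz":[0,86,0],"angular":[0,0,0]},{"jaw":-1,"xyz":[0,96,0],"angular":[0,0,0]},{"jaw":-1,"xyz":[0,96,0],"angular":[0,0,0]}]'
python3 -m creep '[{"jaw":-1,"xyz":[0,0,0],"angular":[0,0,0]},{"jaw":-1,"xyz":[0,0,0],"angular":[0,0,0]},{"jaw":-0.6,"xyz":[0,0,0],"angular":[0,0,0]},{"jaw":-0.3,"xyz":[0,0,0],"angular":[0,0,0]},{"jaw":0,"xyz":[0,0,0],"angular":[0,0,0]},{"jaw":0,"xyz":[0,0,0],"angular":[0,0,0]},{"jaw":0,"xyz":[0,0,-30],"angular":[0,0,0]},{"jaw":0,"xyz":[0,0,-70],"angular":[0,0,0]},{"jaw":0,"xyz":[0,0,-110],"angular":[0,0,0]},{"jaw":0,"xyz":[0,0,-140],"angular":[0,0,0]},{"jaw":0,"xyz":[0,0,-140],"angular":[0,0,0]},{"jaw":0,"xyz":[0,0,-140],"angular":[0,0,0]}]'
python3 - <<'E'
from h import *
s=ctrl.read_state();print(s['clock'],s['eef_pos'],s['force'])
c,sn=np.cos(.141),np.sin(.141); S=np.array([[c,sn],[-sn,c]]); O=np.array([521.3,182.2])
ims=[]
for n in('wrist','side','top'):
    m=viewer.camera_model(n);p,d=viewer.get_image(n);W=(wcloud if n=='wrist' else cloud)(d,m);hsv=cv2.cvtColor(p,cv2.COLOR_RGB2HSV)
    P=(W[...,:2]-O)@S.T
    A=(P[...,0]>70)&(P[...,0]<160)&(P[...,1]<-90)&(P[...,1]>-250)&(d>0)
    red=A&((hsv[...,0]<8)|(hsv[...,0]>172))&(hsv[...,1]>150)&(W[...,2]>80)&(W[...,2]<140)
    for lo,hi in((84,95),(127,140)):
        q=P[red&(W[...,2]>lo)&(W[...,2]<hi)]
        if len(q): print(n,'red',lo,len(q),np.median(q,0),q.min(0),q.max(0))
    k=A&(p.max(-1)<45)&(P[...,0]<118)&(W[...,2]>76)&(W[...,2]<95)
    l=cv2.connectedComponentsWithStats(k.astype(np.uint8))
    for i in range(1,l[0]):
        if l[2][i,4]>12: q=P[l[1]==i]; print('  dark',len(q),q.min(0).round(1),q.max(0).round(1),np.median(q,0).round(1),np.median(W[l[1]==i][:,2]).round(1))
    if n!='top':
        uv=(wproj([640,-5,85],m)[0] if n=='wrist' else proj([600,80,85],m)).astype(int); print(uv)
        w=(100,86) if n=='wrist' else (117,100)
        x,y=max(uv[0]-w[0],0),max(uv[1]-w[1],0); ims.append(cv2.resize(p[y:y+2*w[1],x:x+2*w[0],::-1],(400,343),interpolation=2))
cv2.imwrite('pics/s7.png',np.hstack(ims))
E
```

```text
clock: 31.15
eef_pos: [680.2, -1.9, 120.1]
tool_rot: [3.14, -0.003, 0.139]
force: [2.0, -0.8, 5.4]
width: 12.7
gripper_force: 59.1
clock: 32.65
eef_pos: [678.0, -0.2, 258.4]
tool_rot: [-3.141, 0.002, 0.141]
force: [-0.4, -1.1, -0.6]
width: 43.0
gripper_force: 0.0
32.65 [ 6.78048466e+02 -2.30615182e-01  2.58365084e+02] [-0.3807913  -1.08111588 -0.56260182]
wrist red 84 141 [ 139.44725241 -203.95323008] [ 132.96055614 -211.21522366] [ 142.09075576 -196.74314185]
wrist red 127 331 [ 131.89740356 -203.8028987 ] [ 124.5163632  -210.10656209] [ 137.69367722 -198.20497865]
  dark 163 [  78.6 -205.8] [ 110.2 -200.6] [  90.7 -203.2] 85.2
[323 264]
side red 84 35 [ 127.56409689 -198.32886218] [ 115.8270425  -210.55389657] [ 141.3598754  -193.84898232]
side red 127 21 [ 129.10422639 -202.16668395] [ 124.48436338 -208.70403223] [ 136.42916118 -194.41482537]
  dark 14 [  79.3 -204.7] [  96.9 -198.1] [  89.3 -201.8] 86.1
[266 258]
```

View pics/s7.png

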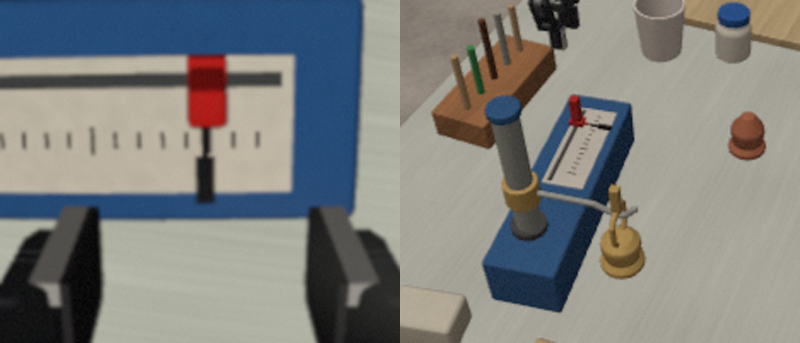

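The marker stands level with the pointer: −203.8 against −203.2 from the wrist camera, and −202.2 against −201.8 from the side. The casting hangs free and upright, so I'm handing in.

```bash
python3 -c "
from cell import ctrl; print(ctrl.finish_job())"
```

```text
the job is handed in; nothing more can be done
None
```

The bronze casting hangs free and upright on the hook, the red marker is within about 1 mm of the black pointer, and I handed the job in at about 33 s with no verdict returned.

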